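# Empty a drying tray of caps and stoppers into the collecting box

### The arm

A 6-joint arm with a two-finger parallel gripper is mounted at the origin on the work surface. World frame = base frame: x ahead of the robot, y to its left, z up, the work surface at z = 0. Lengths are in mm, angles in rad, forces in N, time in s.
With the tool pointing down it reaches from about 350 to 775 mm from the base axis. Payload 7.3 kg.
Tool frame: the origin (TCP) lies on the centre line of the jaws, within the pads' length; the fingertips stand 14 mm ahead of it and the grasp point (between the pads) lies 5 mm behind it; z points along the fingers, y is the line along which they close (so a half turn about z gives the same grasp; the last joint's range is limited). The gripper opens to 92 mm and grips with 3 to 60 N. Pads are 19 mm wide; open, the fingers measure 130 mm over their backs; the gripper's body (75 mm by 190 mm) begins 47 mm behind the grasp point.
Start: joints at [1.182, 0.342, 1.524, -0, 1.275, -0.146], TCP at [126.205, 509.623, 240.741] pointing down, gripper open.
Joint ranges: [-2.53, 2.53], [-0.77, 2.02], [0.04, 2.7], [-1, 4.14], [0.28, 2.66], [-3.11, 3.11]. Speed limits (rad/s): [2.57, 2.57, 3.14, 3.14, 3.14, 3.14].

### API

Orientations are given as [roll, pitch, yaw] about the fixed x, y, z axes, in that order (R = Rz(yaw) Ry(pitch) Rx(roll)).
In Python, from plant import get_obs, capture, bot, spot_in, trace, pinpoint gives the robot as it stands.
- The arm moves only by the tool play_rows, never from a script. Its argument "rows" is a list of rows, each a list of 2 entries, a list of its own where there are three numbers: the shift along the world's x, y, z in units of 3 cm (1.0 is 3 cm), then the turn, a rotation vector about the world's x, y, z in units of 8 degrees (1.0 is 8 degrees). A call has 1 to 12 rows; each row shifts and turns the commanded pose from where the row before left it; what a row does not reach is not made up. A row lasts 1/8 s, in which the tool goes at most 62.5 mm and 10.7 degrees, less where a joint would pass 70% of its speed; a pose out of reach is approached as far as the arm can. A call with a number of a shift or a turn outside -1 to 1 is refused whole. A call with a gripper value outside its range is refused whole. "hand" is the opening, from -1 (shut) to 1 (fully open), set as the call begins (left out, the last holds). The fingers move at their own pace and stop on an object; the grip force is fixed at half the most. Time passes only in rows, so rows that do not move let the fingers close. It gives the time, the measured TCP pose, the force, the opening and the grip force at its end, in the units of the state.
- get_obs(): the state, without advancing time (a new reading comes with each control period).
- capture(name): name is "scene" or "top" or "wrist"; returns a dict with "frame" (400x640x3 uint8, red, green, blue), "fov_y" (degrees; the focal length in pixels is half the picture's height over the tangent of half this angle, whatever the lens; pixels are square), "cx", "cy" (the principal point, pixels), "rvec" (rotation vector, rad) and "tvec" (3), from world to camera coordinates, as OpenCV has them; the wrist camera has in their place "hand_eye" (4x4, takes a point from camera to tool coordinates, whose origin is the TCP and whose axes are the flange's). Camera axes: x right, y down, z forward; pixel columns grow to the right and rows downward; lengths in mm; the calibration is good to about 2 mm. A picture is of the moment at which its call begins: read the wrist's pose just before it. There is no depth.
- bot.close_job(): hands the job in; it is judged then, once.
Trained networks look in the newest picture that a camera, given by its name, has taken for a name from the list of things; names that differ only in an ending like _2 or _b are one class to them, and where a whole thing is asked for, a point or a joint stands for the part that bears it (a point fixed in the world has none). Each returns a list of dicts, best first, with "p" (0 to 1); they miss things now and then, are a little off and sometimes report something else, mostly with a low value. They report only what shows in the picture. A call takes as long as a camera call. They do not tell look-alikes from the thing itself.
- spot_in(query, camera): "at" ([row, column] in pixels, amid what is visible of it).
- trace(query, camera): "mask" (400x640 bool, what is visible of it) and "at" ([row, column] in pixels, amid what is visible of it).
- pinpoint(query, camera): "at" ([row, column] in pixels: a listed point, or the origin of a listed thing).
The state is a dict: "time": time; "joint_positions": joint angles; "dq": joint speeds; "tau": joint torques, N m; "tool_pos": TCP position; "tcp_rot": TCP orientation; "contact_force": force on the tool from outside, world axes, zero at the start; "moment": the same for the moment, N m; "grip_width": finger opening in mm; "finger_force": force on a finger pad.
Only numpy, scipy, OpenCV 4.12 (cv2) and the standard library are available. Lean on these libraries where they do the work, as an engineer would, in place of code of your own. Each camera call takes 0.05 s, during which the arm holds its last target. There are 200 camera calls.

### The job

Slide the collecting box's shutter open all the way to its end stop and leave it open. Then take the tray by its handle and tip it over the box so that all three caps and both stoppers slide off its open lip into the box, without touching them with the robot. Stand the empty tray back upright on the cork mat, let go, and leave the bottle, the jar and the dish where they are.

Things in the scene. Friction and masses are not known exactly. Their poses are not given: they have to be found in the camera images.
- caps_box: white plastic collecting box fixed to the bench, outside 160 (x) x 130 (y) x 70 mm high, walls and floor 5 mm; origin under the centre of the box itself. Aluminium rails along both x sides, tops at z = 82 mm, carry a steel shutter over its mouth; the rails run on past the +y side to a cross-bar stop at y = 185 to 195 mm
- shutter (a joint): travel of the flat steel shutter along the box's own +y, in m: 0 covers the whole mouth, 0.12 is the end stop, where the mouth is fully open; light friction of about 2 N
- shutter_grip (a point): the top of the black upright grip on the middle of the shutter, 112 mm above the bench; the grip is 50 mm long (box x), 14 mm thick (box y) and stands 35 mm above the shutter plate; axes as the box's
- tray: steel tray 150 mm long (x) x 90 mm wide (y), floor 3 mm thick, 22 mm walls on three sides, no wall at its lip, the -x end; 0.28 kg empty; origin at the centre of the underside. A flat bar handle runs across it (along y) above its middle, carried by an upright strip at each side
- tray_handle (a point): centre of the tray's handle bar, 72 mm above the tray's underside; the bar is 14 mm thick (tray x), 24 mm high and 90 mm long (tray y), free space below it 60 mm; axes as the tray's
- tray_lip (a point): middle of the tray's open lip, on the floor's upper face, 75 mm from the tray's centre towards its -x
- mat: flat brown cork mat fixed on the bench, 260 (x) x 200 (y) x 3 mm, on which the tray stands; origin at the centre of its underside
- cap1: black screw cap, a disc 30 mm across and 16 mm high, 14 g, standing on the tray at the start; origin at the centre of its flat underside
- cap2: black screw cap, a disc 30 mm across and 16 mm high, 14 g, standing on the tray at the start; origin at the centre of its flat underside
- cap3: black screw cap, a disc 30 mm across and 16 mm high, 14 g, standing on the tray at the start; origin at the centre of its flat underside
- stopper1: dark rubber stopper standing on its flange: flange 26 mm across and 8 mm high, plug above it 18 mm across, 22 mm high in all, 14 g; origin at the centre of the flange's underside
- stopper2: dark rubber stopper standing on its flange: flange 26 mm across and 8 mm high, plug above it 18 mm across, 22 mm high in all, 14 g; origin at the centre of the flange's underside
- amber_bottle: bystander: amber glass bottle, 60 mm across, 100 mm high; origin at the centre of its base
- jar: bystander: small amber jar with a white cap, 44 mm across, 60 mm high; origin at the centre of its base
- dish: bystander: open glass dish, 80 mm across, 45 mm high; origin at the centre of its base
Mind the look-alikes: they are no part of the job. Of the things that look like the tray, take the one that is farthest from the robot's base at the start.

How it is judged (in metres and radians):
On the way, in this order (a step that is already met when the one before it is completed fails the run):
1. the shutter is open to its end stop (within 6 mm) (value of joint shutter above 0.114 m), for 0.2 s.
2. the tray is tipped (more than 0.3 rad) with its lip over the open box (x of tray_lip in the frame of caps_box between -0.09 and 0.09 m and y of tray_lip in the frame of caps_box between -0.09 and 0.09 m and angle between tray's own z axis and vertical above 0.3 rad).
3. all three caps and both stoppers are in the box (x of cap1 in the frame of caps_box between -0.076 and 0.076 m and y of cap1 in the frame of caps_box between -0.061 and 0.061 m and z of each of cap1, cap2, cap3, stopper1, stopper2 in the frame of caps_box below 0.066 m and x of cap2 in the frame of caps_box between -0.076 and 0.076 m and y of cap2 in the frame of caps_box between -0.061 and 0.061 m and x of cap3 in the frame of caps_box between -0.076 and 0.076 m and y of cap3 in the frame of caps_box between -0.061 and 0.061 m and x of stopper1 in the frame of caps_box between -0.076 and 0.076 m and y of stopper1 in the frame of caps_box between -0.061 and 0.061 m and x of stopper2 in the frame of caps_box between -0.076 and 0.076 m and y of stopper2 in the frame of caps_box between -0.061 and 0.061 m), for 0.2 s.
At the end, for the whole second after the job is handed in: All five pieces lie at rest inside the box, below its rim; the shutter is still open (within 12 mm of its end stop); the tray stands flat (within 0.08 rad) and at rest on the mat, its centre within 80 mm (mat x) and 70 mm (mat y) of the mat's centre (all of step 3 and angle between tray's own z axis and vertical below 0.08 rad and z of tray in the frame of mat below 0.008 m and x of tray in the frame of mat between -0.08 and 0.08 m and y of tray in the frame of mat between -0.07 and 0.07 m and linear speed of tray below 0.02 m/s and value of joint shutter above 0.108 m and linear speed of each of cap1, cap2, cap3, stopper1, stopper2 below 0.05 m/s); the robot touches nothing.
It fails at once if the robot touches a cap or a stopper (contact force between any of the arm, the fingers and cap1 above 0.3 N or contact force between any of the arm, the fingers and cap2 above 0.3 N or contact force between any of the arm, the fingers and cap3 above 0.3 N or contact force between any of the arm, the fingers and stopper1 above 0.3 N or contact force between any of the arm, the fingers and stopper2 above 0.3 N).
It fails at once if the bottle, the jar or the dish is shifted more than 25 mm or tipped over (distance of any of amber_bottle, jar, dish from where it was at the start of the episode above 0.025 m or angle between any of amber_bottle, jar, dish's own z axis and vertical above 0.35 rad).
It also fails if it takes over 70 s, if anything falls off the work surface, if the arm or the gripper's body presses on something with over 40 N, if the wrist force passes 120 N, or if a joint passes its speed limit or range.

## Working session

There is one attempt and no reset: what is moved stays moved. The work goes in short steps, Python scripts to look and compute and a tool call to move; the robot and the scene stay as the last step left them, time stands still between calls to the robot, and variables do not carry over. Pictures are saved under pics/ and viewed, at most 10 in all, crops included, and the job is handed in when it is done.

Besides the shell and the picture viewer there is one more tool, called after "Request:" as name([rows], argument=value, ...), one row to a line, values as JSON. play_rows: Moves the arm, as the interface text tells. Shifts and turns lie within -1 to 1; 1 stands for 3 cm of shift or 8 degrees of turn. Its arguments: {"type":"object","properties":{"rows":{"type":"array"},"hand":{"type":"number"}},"required":["rows"]}

```bash
mkdir -p pics; cat > h.py <<'E'
import numpy as np, cv2
from plant import get_obs, capture, bot, spot_in, trace, pinpoint
from scipy.spatial.transform import Rotation as R
def K(c):
    f=200/np.tan(np.radians(c["fov_y"])/2); return np.array([[f,0,c["cx"]],[0,f,c["cy"]],[0,0,1]])
def ray(c,at):
    Rm=cv2.Rodrigues(np.array(c["rvec"],float))[0]; t=np.array(c["tvec"],float).ravel()
    d=Rm.T@np.linalg.inv(K(c))@np.array([at[1],at[0],1.]); return -Rm.T@t,d
def onz(c,at,z):
    o,d=ray(c,at); return o+d*(z-o[2])/d[2]
def proj(c,P):
    return cv2.projectPoints(np.array(P,float).reshape(-1,3),np.array(c["rvec"],float),np.array(c["tvec"],float),K(c),None)[0].reshape(-1,2)
E
python3 - <<'E'
from h import *
zs=dict(shutter_grip=112,tray_handle=75,tray_lip=6,tray=3,mat=0,caps_box=0,cap1=6,stopper1=6,amber_bottle=0,jar=0,dish=0)
fr=[]
for n in ("scene","top"):
    c=capture(n); fr.append(c["frame"]); print(n,c["fov_y"],[k for k in c])
    for q,z in zs.items():
        for r in pinpoint(q,n):
            if r["p"]>.2: print(q,round(r["p"],2),np.round(r["at"]),np.round(onz(c,r["at"],z)))
    cv2.imwrite(f"pics/{n}0.png",c["frame"][:,:,::-1])
E
```

```text
scene 57.203807485877476 ['frame', 'fov_y', 'cx', 'cy', 'rvec', 'tvec']
shutter_grip 0.66 [173. 423.] [530. 254. 112.]
shutter_grip 0.25 [253. 240.] [ 607. -222.  112.]
tray_handle 0.8 [155. 190.] [ 269. -302.   75.]
tray_handle 0.79 [194. 323.] [492.   5.  75.]
tray_handle 0.75 [224. 227.] [ 505. -241.   75.]
tray_handle 0.73 [120. 384.] [303. 250.  75.]
tray_handle 0.64 [239. 224.] [ 544. -255.   75.]
tray_lip 0.94 [195. 349.] [477.  85.   6.]
tray_lip 0.94 [134. 360.] [278. 190.   6.]
tray_lip 0.93 [212. 220.] [ 425. -263.    6.]
tray_lip 0.93 [153. 216.] [ 221. -241.    6.]
tray 0.84 [139. 381.] [313. 247.   3.]
tray 0.83 [202. 323.] [475.  10.   3.]
tray 0.83 [170. 197.] [ 266. -304.    3.]
tray 0.73 [238. 231.] [ 508. -247.    3.]
mat 0.78 [246. 232.] [ 531. -248.    0.]
caps_box 0.84 [197. 408.] [527. 241.   0.]
cap1 0.62 [250. 242.] [ 552. -228.    6.]
cap1 0.46 [227. 219.] [ 469. -271.    6.]
cap1 0.45 [225. 234.] [ 476. -233.    6.]
stopper1 0.64 [234. 243.] [ 507. -215.    6.]
stopper1 0.58 [242. 228.] [ 520. -256.    6.]
stopper1 0.28 [335. 267.] [ 769. -211.    6.]
amber
[... 502 characters left out ...]
32. -260.    6.]
tray_lip 0.88 [313. 244.] [272. 178.   6.]
tray_lip 0.71 [194. 411.] [ 552. -234.    6.]
tray_lip 0.64 [224. 280.] [484.  88.   6.]
tray 0.95 [228. 311.] [473.  14.   3.]
tray 0.87 [211. 414.] [ 510. -242.    3.]
tray 0.85 [314. 445.] [ 260. -305.    3.]
tray 0.35 [208. 425.] [ 517. -269.    3.]
caps_box 0.71 [212. 220.] [517. 239.   0.]
cap1 0.62 [227. 412.] [ 471. -233.    6.]
cap1 0.57 [189. 412.] [ 563. -237.    6.]
cap1 0.56 [223. 427.] [ 480. -271.    6.]
stopper1 0.53 [211. 406.] [ 510. -222.    6.]
stopper1 0.46 [206. 422.] [ 521. -262.    6.]
amber_bottle 0.89 [109. 321.] [773. -17.   0.]
jar 0.66 [112. 258.] [768. 144.   0.]
dish 0.8 [111. 397.] [ 764. -210.    0.]
```

View pics/scene0.png

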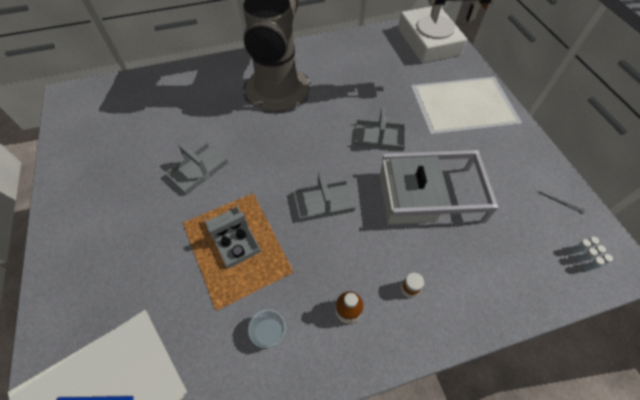

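View pics/top0.png

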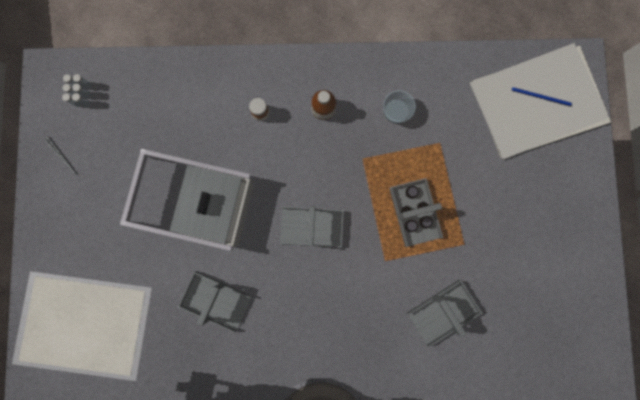

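The pictures show the box with its rails at top-view pixel (200,185) and its black grip at (205,203). The loaded tray stands on the mat at (418,212), and the three empty look-alikes are elsewhere. I'll zoom in on the tray and fit the poses.

```bash
python3 - <<'E'
from h import *
a=cv2.imread("pics/scene0.png")[180:310,170:300]; b=cv2.imread("pics/top0.png")[135:265,355:485]
f=lambda x:cv2.resize(x,(390,390),interpolation=cv2.INTER_CUBIC)
cv2.imwrite("pics/crop1.png",np.hstack([f(a),f(b)]))
for n in ("scene","top"):
    c=capture(n)
    for q,z in (("mat",3),("caps_box",82),("shutter",77)):
        for r in trace(q,n)[:1]:
            m=r["mask"].astype(np.uint8); rect=cv2.minAreaRect(np.argwhere(m)[:,::-1].astype(np.float32))
            cs=cv2.findContours(m,0,2)[0]; k=max(cs,key=cv2.contourArea)
            ap=cv2.approxPolyDP(k,6,True)[:,0]
            print(n,q,round(r["p"],2),[list(np.round(onz(c,(p[1],p[0]),z)[:2])) for p in ap])
E
```

```text
scene mat 0.67 [[np.float64(390.0), np.float64(-165.0)], [np.float64(424.0), np.float64(-360.0)], [np.float64(677.0), np.float64(-312.0)], [np.float64(643.0), np.float64(-119.0)]]
scene caps_box 0.91 [[np.float64(487.0), np.float64(447.0)], [np.float64(421.0), np.float64(199.0)], [np.float64(488.0), np.float64(158.0)], [np.float64(616.0), np.float64(127.0)], [np.float64(648.0), np.float64(220.0)], [np.float64(652.0), np.float64(347.0)], [np.float64(688.0), np.float64(350.0)], [np.float64(650.0), np.float64(407.0)]]
scene shutter 0.96 [[np.float64(441.0), np.float64(209.0)], [np.float64(588.0), np.float64(177.0)], [np.float64(613.0), np.float64(298.0)], [np.float64(469.0), np.float64(332.0)]]
top mat 0.77 [[np.float64(677.0), np.float64(-309.0)], [np.float64(645.0), np.float64(-117.0)], [np.float64(391.0), np.float64(-166.0)], [np.float64(429.0), np.float64(-356.0)]]
top caps_box 0.95 [[np.float64(661.0), np.float64(401.0)], [np.float64(488.0), np.float64(445.0)], [np.float64(436.0), np.float64(185.0)], [np.float64(595.0), np.float64(153.0)]]
top shutter 0.7 [[np.float64(622.0), np.float64(296.0)], [np.float64(477.0), np.float64(335.0)], [np.float64(440.0), np.float64(211.0)], [np.float64(589.0), np.float64(175.0)]]
```

View pics/crop1.png

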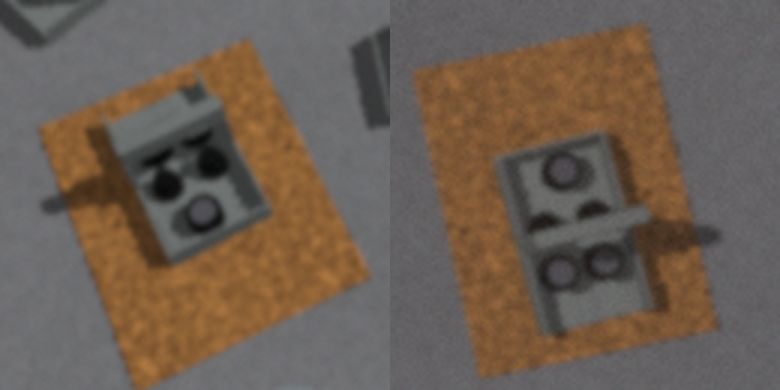

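The lip (the open end) is at the bottom of the top view, facing the robot, and the tray lies almost along the mat. The shutter looks about 20 mm ajar already.

```bash
python3 - <<'E'
from h import *
s=get_obs(); print(s["tool_pos"],s["tcp_rot"],s["grip_width"]); Rm=R.from_euler("xyz",s["tcp_rot"]).as_matrix(); print(np.round(Rm,3))
c=capture("top")
for at in ((215,403.3),(206,441.7)): print("bar end",onz(c,at,84))
T=cv2.imread("pics/top0.png"); o=[]
for n in ("top","scene"):
    c=capture(n)
    for r in trace("tray_handle",n):
        m=r["mask"]; 
        p=onz(c,r["at"],75)
        if np.hypot(p[0]-510,p[1]+250)<90:
            k=max(cv2.findContours(m.astype(np.uint8),0,2)[0],key=cv2.contourArea)
            rc=cv2.boxPoints(cv2.minAreaRect(k)); print(n,r["p"],m.sum(),[list(np.round(onz(c,(a[1],a[0]),5)[:2])) for a in rc])
    for r in trace("shutter_grip",n)[:1]: print(n,"grip",r["p"],r["mask"].sum(),r["at"],onz(c,r["at"],100))
# model overlay
bx=np.array([530,232.,0]);a=np.radians(-13.2);ux=np.array([np.cos(a),np.sin(a),0]);uy=np.array([-np.sin(a),np.cos(a),0]);z=np.array([0,0,1.])
im=[]
for n in ("top","scene"):
    c=capture(n); f=cv2.resize(c["frame"][:,:,::-1],None,fx=3,fy=3)
    def pl(P,col):
        q=(proj(c,P)*3).astype(int); cv2.polylines(f,[q],True,col,1)
    pl([bx+x*ux+y*uy+82*z for x,y in ((-80,-65),(80,-65),(80,195),(-80,195))],(0,0,255))
    pl([bx+x*ux+y*uy for x,y in ((-80,-65),(80,-65),(80,65),(-80,65))],(0,255,255))
    pl([bx+x*ux+y*uy+112*z for x,y in ((-25,17),(25,17),(25,31),(-25,31))],(0,255,0))
    b=np.radians(12);vx=np.array([np.cos(b),np.sin(b),0]);vy=np.array([-np.sin(b),np.cos(b),0]);t=np.array([508,-243,3.])
    pl([t+x*vx+y*vy for x,y in ((-75,-45),(75,-45),(75,45),(-75,45))],(0,0,255))
    pl([t+x*vx+y*vy+84*z for x,y in ((-7,-45),(7,-45),(7,45),(-7,45))],(0,255,0))
    if n=="top": im+= [f[420:780,340:780],f[420:780,1080:1440]]
    else: im+= [f[420:780,1090:1530],f[540:900,480:840]]
cv2.imwrite("pics/ov.png",cv2.resize(np.vstack([np.hstack(im[:2]),np.hstack(im[2:])]),(667,600)))
E
```

```text
[126.21357262 509.63280087 240.72793145] [3.14151087e+00 2.77886655e-06 2.89873525e+00] 91.79214663614863
[[-0.971  0.24   0.   ]
 [ 0.24   0.971  0.   ]
 [-0.     0.    -1.   ]]
bar end [ 496.13560684 -198.80151967   84.        ]
bar end [ 515.02993439 -287.42533633   84.        ]
top 0.78 2053 [[np.float64(572.0), np.float64(-179.0)], [np.float64(599.0), np.float64(-291.0)], [np.float64(446.0), np.float64(-322.0)], [np.float64(421.0), np.float64(-212.0)]]
top grip 0.63 3799 [204.8, 201.9] [526.90324559 256.4165824  100.        ]
scene 0.64 1576 [[np.float64(439.0), np.float64(-306.0)], [np.float64(413.0), np.float64(-210.0)], [np.float64(566.0), np.float64(-179.0)], [np.float64(586.0), np.float64(-270.0)]]
scene grip 0.8 2450 [180.2, 418.0] [539.56703557 239.63626026 100.        ]
```

View pics/ov.png

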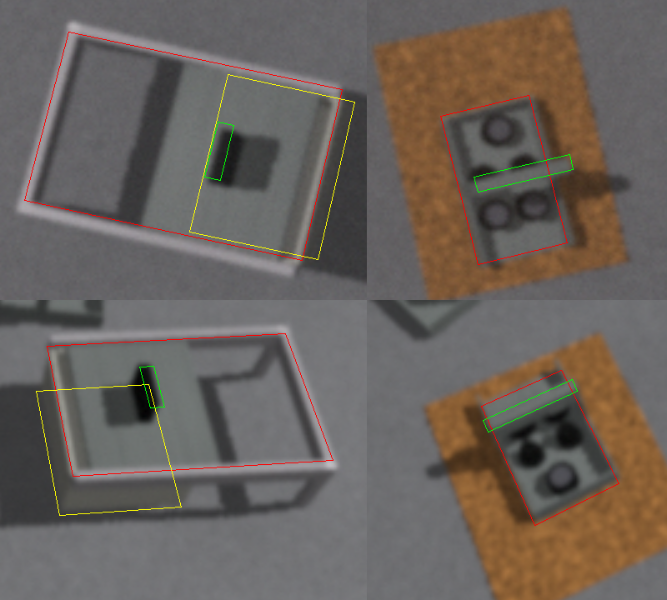

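The overlay of the tray model (centre (508,-243), yaw 12°) matches well. The grip is at about (533,249), and the tool's closing axis is already along the box's y.

Request:
play_rows([
  [[0.97,-0.62,0],[0,0,0]],
  [[0.97,-0.62,0],[0,0,0]],
  [[0.97,-0.62,0],[0,0,0]],
  [[0.97,-0.62,0],[0,0,0]],
  [[0.97,-0.62,0],[0,0,0]],
  [[0.97,-0.62,0],[0,0,0]],
  [[0.97,-0.62,0],[0,0,0]],
  [[0.97,-0.62,0],[0,0,0]],
  [[0.97,-0.62,0],[0,0,0]],
  [[0.97,-0.62,0],[0,0,0]],
  [[0.97,-0.62,0],[0,0,0]],
  [[0.97,-0.62,0],[0,0,0]],
], hand=1)

```text
time: 3.55
tool_pos: [476.3, 285.7, 240.8]
tcp_rot: [3.141, 0.0, 2.899]
contact_force: [0.4, 0.2, 0.6]
grip_width: 91.8
finger_force: 0.0
```

Request:
play_rows([
  [[0.97,-0.62,0],[0,0,0]],
  [[0.97,-0.62,0],[0,0,0]],
  [[0,0,-0.9],[0,0,0]],
  [[0,0,-0.9],[0,0,0]],
  [[0,0,0],[0,0,0]],
])

```text
time: 4.18
tool_pos: [532.5, 248.7, 184.7]
tcp_rot: [-3.139, -0.004, 2.899]
contact_force: [-0.4, 0.3, -0.7]
grip_width: 91.8
finger_force: 0.0
```

```bash
python3 - <<'E'
from h import *
s=get_obs(); T=np.eye(4); T[:3,:3]=R.from_euler("xyz",s["tcp_rot"]).as_matrix(); T[:3,3]=s["tool_pos"]
c=capture("wrist"); W=np.linalg.inv(T@c["hand_eye"]); c["rvec"]=cv2.Rodrigues(W[:3,:3])[0]; c["tvec"]=W[:3,3]
for r in pinpoint("shutter_grip","wrist"): print(r["p"],onz(c,r["at"],112))
cv2.imwrite("pics/w1.png",c["frame"][:,:,::-1])
E
```

```text
0.92 [530.93038895 254.87617009 112.        ]
```

View pics/w1.png

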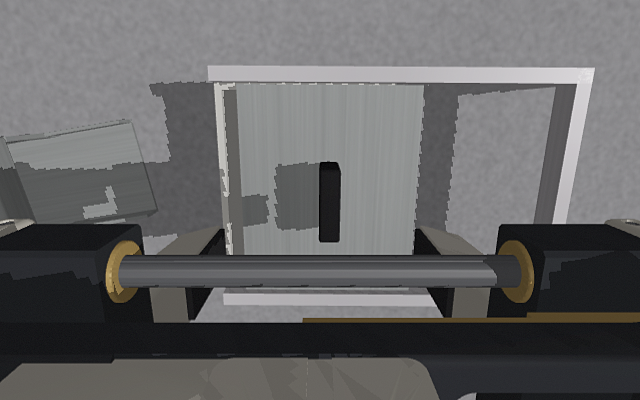

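The wrist picture shows the black grip at column 330, rows 165–240. It sits midway between the fingers, and the pinpoint reading puts it at (531,255). I'll lower and close.

Request:
play_rows([
  [[0,0.15,-0.96],[0,0,0]],
  [[0,0,-0.96],[0,0,0]],
  [[0,0,-0.96],[0,0,0]],
  [[0,0,0],[0,0,0]],
])

```text
time: 4.78
tool_pos: [533.0, 253.7, 99.8]
tcp_rot: [-3.141, -0.002, 2.899]
contact_force: [-0.2, 0.1, 0.6]
grip_width: 92.1
finger_force: 0.0
```

Request:
play_rows([
  [[0,0,0],[0,0,0]],
  [[0,0,0],[0,0,0]],
  [[0,0,0],[0,0,0]],
  [[0,0,0],[0,0,0]],
  [[0,0,0],[0,0,0]],
  [[0,0,0],[0,0,0]],
], hand=-1)

```text
time: 5.52
tool_pos: [533.6, 253.7, 100.3]
tcp_rot: [3.142, -0.0, 2.899]
contact_force: [0.5, -0.2, 0.9]
grip_width: 36.4
finger_force: 0.0
```

Request:
play_rows([
  [[0,0,0],[0,0,0]],
  [[0,0,0],[0,0,0]],
  [[0,0,0],[0,0,0]],
  [[0,0,0],[0,0,0]],
  [[0,0,0],[0,0,0]],
])

```text
time: 6.15
tool_pos: [533.6, 253.8, 100.3]
tcp_rot: [3.141, 0.0, 2.899]
contact_force: [0.7, 1.1, -0.7]
grip_width: 14.0
finger_force: 30.0
```

Request:
play_rows([
  [[0.12,0.48,0],[0,0,0]],
  [[0.12,0.48,0],[0,0,0]],
  [[0.12,0.48,0],[0,0,0]],
  [[0.12,0.48,0],[0,0,0]],
  [[0.12,0.48,0],[0,0,0]],
  [[0,0,0],[0,0,0]],
])

```text
time: 6.9
tool_pos: [552.4, 327.5, 100.3]
tcp_rot: [3.139, 0.002, 2.9]
contact_force: [4.3, 0.4, -1.7]
grip_width: 14.1
finger_force: 30.0
```

Request:
play_rows([
  [[0.06,0.24,0],[0,0,0]],
  [[0.06,0.24,0],[0,0,0]],
  [[0,0,0],[0,0,0]],
])

```text
time: 7.28
tool_pos: [555.7, 340.8, 100.3]
tcp_rot: [3.14, 0.001, 2.899]
contact_force: [6.3, 1.1, -2.8]
grip_width: 13.9
finger_force: 30.0
```

Request:
play_rows([
  [[0.04,0.16,0],[0,0,0]],
  [[0,0,0],[0,0,0]],
])

```text
time: 7.52
tool_pos: [556.8, 345.1, 100.3]
tcp_rot: [3.141, 0.001, 2.899]
contact_force: [5.3, -0.5, -3.5]
grip_width: 13.7
finger_force: 30.0
```

Request:
play_rows([
  [[0.04,0.16,0],[0,0,0]],
  [[0,0,0],[0,0,0]],
])

```text
time: 7.78
tool_pos: [558.0, 349.8, 100.3]
tcp_rot: [3.141, 0.001, 2.899]
contact_force: [4.5, -1.7, -3.0]
grip_width: 13.8
finger_force: 30.0
```

Request:
play_rows([
  [[0.04,0.16,0],[0,0,0]],
  [[0,0,0],[0,0,0]],
])

```text
time: 8.02
tool_pos: [559.1, 354.2, 100.3]
tcp_rot: [-3.141, 0.001, 2.899]
contact_force: [4.5, -3.1, -2.3]
grip_width: 13.3
finger_force: 30.0
```

Request:
play_rows([
  [[0.04,0.16,0],[0,0,0]],
  [[0,0,0],[0,0,0]],
])

```text
time: 8.28
tool_pos: [559.2, 354.3, 100.3]
tcp_rot: [-3.132, -0.002, 2.898]
contact_force: [-2.1, -20.5, 6.7]
grip_width: 13.9
finger_force: 30.0
```

End stop reached: the force along -y jumped to 20 N. I'll release and lift.

Request:
play_rows([
  [[0,0,0],[0,0,0]],
  [[0,0,0],[0,0,0]],
  [[0,0,0],[0,0,0]],
  [[0,0,0],[0,0,0]],
  [[0,0,0.5],[0,0,0]],
  [[0,0,1],[0,0,0]],
  [[0,0,1],[0,0,0]],
  [[0,0,1],[0,0,0]],
  [[0,-0.5,1],[0,0,-0.5]],
  [[0,-1,0],[0,0,-1]],
  [[0,-1,0],[0,0,-1]],
  [[0,-1,0],[0,0,-1]],
], hand=1)

```text
time: 9.78
tool_pos: [560.0, 253.6, 236.7]
tcp_rot: [3.14, 0.001, 2.406]
contact_force: [0.8, -0.7, 0.5]
grip_width: 91.7
finger_force: 0.0
```

Request:
play_rows([
  [[-0.1,-1,0],[0,0,-1]],
  [[-0.1,-1,0],[0,0,-1]],
  [[-0.1,-1,0],[0,0,-1]],
  [[-0.1,-1,0],[0,0,-1]],
  [[-0.1,-1,0],[0,0,-0.5]],
  [[-0.1,-1,0],[0,0,0]],
  [[-0.1,-1,0],[0,0,0]],
  [[-0.1,-1,0],[0,0,0]],
  [[-0.1,-1,0],[0,0,0]],
  [[-0.1,-1,0],[0,0,0]],
  [[-0.1,-1,0],[0,0,0]],
  [[-0.1,-1,0],[0,0,0]],
])

```text
time: 11.28
tool_pos: [524.1, -106.6, 236.6]
tcp_rot: [3.14, 0.001, 1.782]
contact_force: [0.7, -0.4, 0.1]
grip_width: 91.5
finger_force: 0.0
```

```bash
python3 - <<'E'
from h import *
s=get_obs(); print(s["tool_pos"],s["tcp_rot"],s["grip_width"])
c=capture("top")
for r in trace("shutter","top")[:1]:
    k=max(cv2.findContours(r["mask"].astype(np.uint8),0,2)[0],key=cv2.contourArea)
    print([list(np.round(onz(c,(p[1],p[0]),77)[:2])) for p in cv2.approxPolyDP(k,5,True)[:,0]])
print([ (r["p"],onz(c,r["at"],112)) for r in pinpoint("shutter_grip","top")])
E
```

```text
[ 524.05364203 -106.55237384  236.63438008] [3.14004032e+00 7.57749103e-04 1.78201499e+00] 91.49237540651905
[[np.float64(648.0), np.float64(396.0)], [np.float64(500.0), np.float64(436.0)], [np.float64(467.0), np.float64(312.0)], [np.float64(617.0), np.float64(272.0)]]
[(0.64, array([550.18718565, 356.25619508, 112.        ])), (0.37, array([735.50753395, 127.21632779, 112.        ]))]
```

Request:
play_rows([
  [[-0.1,-0.91,0],[0,0,0]],
  [[-0.1,-0.91,0],[0,0,0]],
  [[-0.1,-0.91,0],[0,0,0]],
  [[-0.1,-0.91,0],[0,0,0]],
  [[-0.1,-0.91,0],[0,0,0]],
  [[0,0,-0.8],[0,0,0]],
  [[0,0,-0.8],[0,0,0]],
  [[0,0,0],[0,0,0]],
])

```text
time: 12.42
tool_pos: [508.6, -240.6, 186.3]
tcp_rot: [-3.14, -0.003, 1.783]
contact_force: [0.4, 0.7, -0.7]
grip_width: 91.7
finger_force: 0.0
```

```bash
python3 - <<'E'
from h import *
s=get_obs(); print(s["tool_pos"]); T=np.eye(4); T[:3,:3]=R.from_euler("xyz",s["tcp_rot"]).as_matrix(); T[:3,3]=s["tool_pos"]
c=capture("wrist"); W=np.linalg.inv(T@c["hand_eye"]); c["rvec"]=cv2.Rodrigues(W[:3,:3])[0]; c["tvec"]=W[:3,3]
for q,z in (("tray_handle",75),("tray_lip",6)):
    for r in pinpoint(q,"wrist"): print(q,r["p"],onz(c,r["at"],z))
f=np.ascontiguousarray(c["frame"][:,:,::-1])
b=np.radians(12);vx=np.array([np.cos(b),np.sin(b),0]);vy=np.array([-np.sin(b),np.cos(b),0]);t=np.array([508,-243,87.])
cv2.polylines(f,[proj(c,[t+x*vx+y*vy for x,y in ((-7,-45),(7,-45),(7,45),(-7,45))]).astype(int)],True,(0,255,0),1)
cv2.imwrite("pics/w2.png",f)
E
```

```text
[ 508.5997029  -240.62331984  186.30873886]
tray_handle 0.65 [ 505.91059437 -239.84304265   75.        ]
tray_lip 0.67 [ 431.6941058  -254.50682975    6.        ]
tray_lip 0.64 [ 226.49690838 -233.16714019    6.        ]
```

View pics/w2.png

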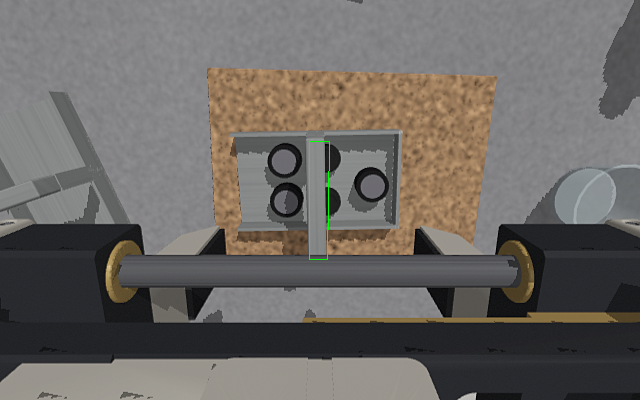

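The wrist picture shows the handle bar at columns 308–328, within about 2 mm of the overlay, and the jaws straddle it. All five pieces are upright. I'll lower and grip.

Request:
play_rows([
  [[-0.08,0,-0.97],[0,0,0]],
  [[0,0,-0.97],[0,0,0]],
  [[0,0,-0.97],[0,0,0]],
  [[0,0,-0.97],[0,0,0]],
  [[0,0,0],[0,0,0]],
])

```text
time: 13.2
tool_pos: [506.2, -241.6, 70.3]
tcp_rot: [-3.14, -0.002, 1.782]
contact_force: [0.1, -0.7, -0.0]
grip_width: 91.9
finger_force: 0.0
```

Request:
play_rows([
  [[0,0,0],[0,0,0]],
  [[0,0,0],[0,0,0]],
  [[0,0,0],[0,0,0]],
  [[0,0,0],[0,0,0]],
  [[0,0,0],[0,0,0]],
  [[0,0,0],[0,0,0]],
  [[0,0,0],[0,0,0]],
  [[0,0,0],[0,0,0]],
  [[0,0,0],[0,0,0]],
  [[0,0,0],[0,0,0]],
  [[0,0,0],[0,0,0]],
], hand=-1)

```text
time: 14.58
tool_pos: [506.5, -242.2, 70.9]
tcp_rot: [-3.142, -0.0, 1.782]
contact_force: [-0.5, 0.0, 0.1]
grip_width: 13.9
finger_force: 29.9
```

Gripped at 13.9 mm with 30 N. I'll lift gently and carry with ramps.

Request:
play_rows([
  [[0,0,0.25],[0,0,0]],
  [[0,0,0.5],[0,0,0]],
  [[0,0,0.8],[0,0,0]],
  [[0,0,0.9],[0,0,0]],
  [[0,0,0.9],[0,0,0]],
  [[0,0,0.7],[0,0,0]],
  [[0,0,0.3],[0,0,0]],
  [[0.07,0.33,0],[0,0,-0.1]],
  [[0.14,0.67,0],[0,0,-0.2]],
  [[0.22,0.9,0],[0,0,-0.2]],
  [[0.22,1,0],[0,0,-0.2]],
  [[0.22,1,0],[0,0,-0.2]],
])

```text
time: 16.08
tool_pos: [532.3, -123.4, 200.3]
tcp_rot: [-3.14, -0.001, 1.655]
contact_force: [0.9, -0.7, -3.3]
grip_width: 14.1
finger_force: 29.9
```

Request:
play_rows([
  [[0.22,1,0],[0,0,-0.2]],
  [[0.22,1,0],[0,0,-0.2]],
  [[0.22,1,0],[0,0,-0.2]],
  [[0.22,1,0],[0,0,-0.2]],
  [[0.22,1,0],[0,0,-0.2]],
  [[0.22,1,0],[0,0,-0.2]],
  [[0.22,1,0],[0,0,-0.2]],
  [[0.22,1,0],[0,0,-0.2]],
  [[0.22,1,0],[0,0,-0.2]],
  [[0.22,0.9,0],[0,0,-0.2]],
  [[0.14,0.6,0],[0,0,-0.2]],
  [[0.1,0.3,0],[0,0,-0.1]],
])

```text
time: 17.58
tool_pos: [605.1, 200.3, 200.0]
tcp_rot: [-3.139, 0.001, 1.336]
contact_force: [-0.0, -0.3, -3.6]
grip_width: 14.0
finger_force: 29.9
```

Request:
play_rows([
  [[0.2,0.3,0],[0,0,-0.1]],
  [[0.1,0.1,0],[0,0,0]],
  [[0,0,0],[0,0,0]],
])

```text
time: 17.95
tool_pos: [615.1, 210.5, 201.3]
tcp_rot: [-3.142, 0.0, 1.321]
contact_force: [0.3, -0.0, -2.7]
grip_width: 13.8
finger_force: 29.9
```

```bash
python3 - <<'E'
from h import *
s=get_obs(); print(s["tool_pos"],s["tcp_rot"],s["grip_width"],s["joint_positions"])
ims=[]
for n in ("top","scene"):
    c=capture(n); p=proj(c,s["tool_pos"])[0].astype(int); ux=np.array([np.cos(-.235),np.sin(-.235)])
    for r in pinpoint("tray_lip",n): print(n,r["p"],onz(c,r["at"],s["tool_pos"][2]-65))
    y,x=np.clip(p[1],65,335),np.clip(p[0],65,575); ims.append(cv2.resize(c["frame"][y-65:y+65,x-65:x+65,::-1],(390,390),interpolation=cv2.INTER_CUBIC))
cv2.imwrite("pics/c2.png",np.hstack(ims))
E
```

```text
[615.09718011 210.5174788  201.25928311] [-3.14154806e+00  2.52618909e-04  1.32085627e+00] 13.774541848636158 [ 2.12063710e-01  6.04121686e-01  1.20322079e+00 -2.12156598e-04
  1.33440270e+00  4.62053477e-01]
top 0.98 [ 253.81467073 -206.92144107  136.25928311]
top 0.82 [293.35965504 155.9057639  136.25928311]
top 0.76 [475.53223237  74.01716678 136.25928311]
top 0.7 [544.44900467 232.6535151  136.25928311]
top 0.53 [623.34420827 189.45147328 136.25928311]
scene 0.89 [ 330.22641929 -231.52027178  136.25928311]
scene 0.82 [386.28725322 127.44976138 136.25928311]
scene 0.77 [548.43036652  51.29606982 136.25928311]
scene 0.67 [563.08054737 335.36981715 136.25928311]
scene 0.66 [527.76371686 225.97061111 136.25928311]
```

View pics/c2.png

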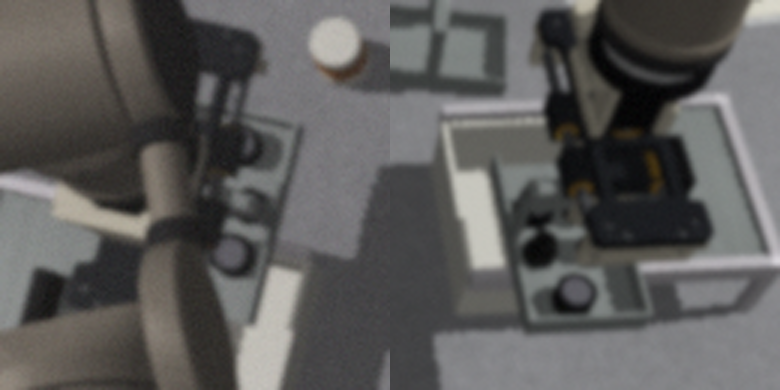

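All five pieces are still upright on the tray, and its lip is over the mouth at about box (14,-5) mm. I'll tip it, moving back so that the lip stays in place.

Request:
play_rows([
  [[-0.1,0.02,0],[-0.124,-0.485,0]],
  [[-0.1,0.02,-0.05],[-0.124,-0.485,0]],
  [[-0.15,0.035,-0.05],[-0.124,-0.485,0]],
  [[-0.15,0.035,-0.05],[-0.124,-0.485,0]],
  [[-0.16,0.04,-0.05],[-0.124,-0.485,0]],
  [[-0.16,0.04,-0.05],[-0.124,-0.485,0]],
  [[0,0,0],[0,0,0]],
])

```text
time: 19.02
tool_pos: [588.8, 216.6, 193.6]
tcp_rot: [2.724, 0.001, 1.322]
contact_force: [-0.1, 0.4, -3.5]
grip_width: 13.7
finger_force: 29.9
```

Request:
play_rows([
  [[-0.21,0.05,0],[-0.124,-0.485,0]],
  [[-0.21,0.05,0],[-0.124,-0.485,0]],
  [[0,0,0],[0,0,0]],
  [[-0.21,0.05,0],[-0.124,-0.485,0]],
  [[-0.21,0.05,0],[-0.124,-0.485,0]],
  [[0,0,0],[0,0,0]],
  [[0,0,0],[0,0,0]],
])

```text
time: 19.9
tool_pos: [566.4, 222.4, 194.7]
tcp_rot: [2.443, -0.0, 1.32]
contact_force: [-0.2, -1.1, -2.3]
grip_width: 13.6
finger_force: 29.9
```

```bash
python3 - <<'E'
from h import *
s=get_obs(); print(s["tool_pos"],s["tcp_rot"],s["contact_force"])
ims=[]
for n in ("top","scene"):
    c=capture(n); x,y=proj(c,[530,237,60])[0].astype(int)
    ims.append(cv2.resize(c["frame"][y-65:y+65,x-65:x+65,::-1],(390,390),interpolation=cv2.INTER_CUBIC))
cv2.imwrite("pics/c3.png",np.hstack(ims))
E
```

```text
[566.36190461 222.36959803 194.73187144] [ 2.44293752e+00 -2.05258649e-04  1.31977110e+00] [-0.16491569 -1.05790278 -2.32394723]
```

View pics/c3.png

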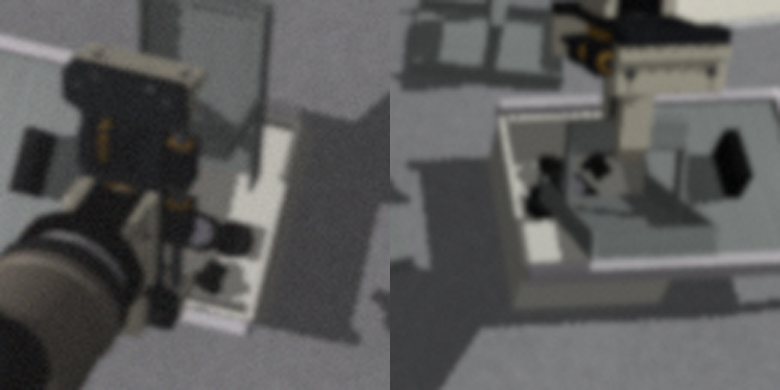

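Pieces are dropping into the box at 40° of tilt. I'll tip further so that everything comes off.

Request:
play_rows([
  [[-0.23,0.055,0],[-0.124,-0.485,0]],
  [[-0.23,0.055,0],[-0.124,-0.485,0]],
  [[-0.23,0.055,0],[-0.124,-0.485,0]],
  [[-0.23,0.055,0],[-0.124,-0.485,0]],
  [[0,0,0],[0,0,0]],
  [[0,0,0],[0,0,0]],
  [[0,0,0],[0,0,0]],
  [[0,0,0],[0,0,0]],
])

```text
time: 21.0
tool_pos: [558.3, 240.8, 266.4]
tcp_rot: [2.33, 0.005, 1.316]
contact_force: [0.4, 0.5, -2.3]
grip_width: 13.9
finger_force: 29.9
```

```bash
python3 - <<'E'
from h import *
s=get_obs(); print(s["tool_pos"],s["tcp_rot"],s["contact_force"])
bx=np.array([530,237.]);a=-.237;B=np.array([[np.cos(a),np.sin(a)],[-np.sin(a),np.cos(a)]])
for n in ("top","scene"):
    c=capture(n)
    for q in ("cap1","stopper1"):
        for r in spot_in(q,n): print(n,q,round(r["p"],2),np.round(B@(onz(c,r["at"],12)[:2]-bx)),np.round(r["at"]))
E
```

```text
[558.26281058 240.76160283 266.40314817] [2.32963948 0.0047721  1.31600303] [ 0.41726677  0.51338425 -2.29713954]
top cap1 0.62 [-20.  12.] [213. 213.]
top cap1 0.55 [-24. -28.] [218. 228.]
top stopper1 0.65 [-58.  36.] [226. 199.]
top stopper1 0.57 [-52. -10.] [228. 218.]
top stopper1 0.3 [115.  77.] [154. 200.]
scene cap1 0.62 [-36.   6.] [185. 408.]
scene cap1 0.54 [-23.  18.] [188. 413.]
scene cap1 0.22 [246. -45.] [285. 409.]
scene stopper1 0.51 [-56.  36.] [178. 417.]
scene stopper1 0.37 [-69.  -4.] [175. 402.]
```

```bash
python3 - <<'E'
from h import *
s=get_obs(); print(np.round(s["joint_positions"],3))
ims=[]
for n in ("top","scene"):
    c=capture(n); x,y=proj(c,[530,237,60])[0].astype(int); y-=15
    ims.append(cv2.resize(c["frame"][y-65:y+65,x-65:x+65,::-1],(390,390),interpolation=cv2.INTER_CUBIC))
cv2.imwrite("pics/c4.png",np.hstack(ims))
E
```

```text
[ 0.543  0.29   1.81  -0.996  0.671  1.491]
```

View pics/c4.png

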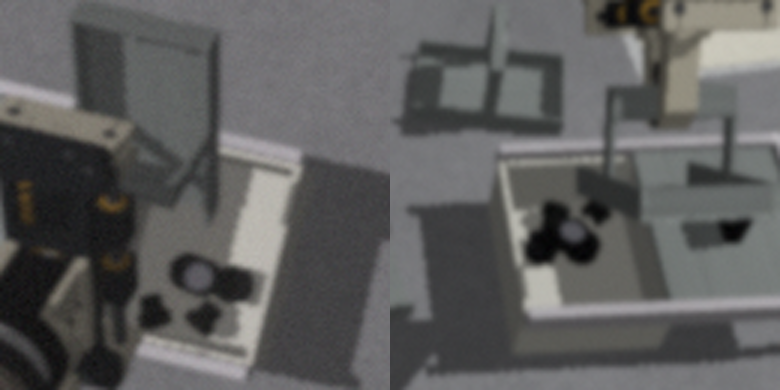

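The picture shows the two stoppers and the caps at the box floor, around box (-20..-58, -28..36), and the tray floor clear. Joint 4 ran into its range, so the arm rose, but with no harm done. I'll level the tray, moving away before another check.

Request:
play_rows([
  [[0,0,0],[0.244,0.938,0]],
  [[0,0,0],[0.244,0.938,0]],
  [[0,0,0],[0.244,0.938,0]],
  [[0,0,0],[0.244,0.938,0]],
  [[0,0,0],[0.244,0.938,0]],
  [[0,0,0],[0.244,0.938,0]],
  [[0,-0.5,0],[0,0,0]],
  [[0,-1,0],[0,0,0]],
  [[0,-1,0],[0,0,0]],
  [[0,-1,0],[0,0,0]],
  [[0,-1,0],[0,0,0]],
  [[0,-1,0],[0,0,0]],
])

```text
time: 22.9
tool_pos: [557.6, 73.8, 267.1]
tcp_rot: [3.125, 0.007, 1.319]
contact_force: [0.3, 1.0, -1.9]
grip_width: 13.8
finger_force: 30.0
```

Request:
play_rows([
  [[0,-1,0],[0,0,0]],
  [[0,-0.5,0],[0,0,0]],
  [[0,0,0],[0,0,0]],
])

```text
time: 23.28
tool_pos: [558.1, 29.6, 267.1]
tcp_rot: [3.127, 0.006, 1.317]
contact_force: [0.2, 0.1, -1.8]
grip_width: 13.8
finger_force: 30.0
```

```bash
python3 - <<'E'
from h import *
s=get_obs(); print(s["tool_pos"],s["tcp_rot"],s["contact_force"],np.round(s["joint_positions"],3))
bx=np.array([530,237.]);a=-.237;B=np.array([[np.cos(a),np.sin(a)],[-np.sin(a),np.cos(a)]])
for n in ("top","scene"):
    c=capture(n)
    for q in ("cap1","stopper1"):
        for r in spot_in(q,n): print(n,q,round(r["p"],2),np.round(B@(onz(c,r["at"],12)[:2]-bx)),np.round(r["at"]))
    x,y=proj(c,[530,237,20])[0].astype(int)
    u=cv2.resize(c["frame"][y-45:y+45,x-45:x+45,::-1],(390,390),interpolation=cv2.INTER_CUBIC)
    x,y=proj(c,s["tool_pos"]-[0,0,60])[0].astype(int)
    v=cv2.resize(c["frame"][y-45:y+45,x-45:x+45,::-1],(200,200),interpolation=cv2.INTER_CUBIC)
    w=np.vstack([u,np.hstack([v,np.zeros((200,190,3),np.uint8)])]); z=w if n=="top" else np.hstack([z,w])
cv2.imwrite("pics/c5.png",z)
E
```

```text
[558.08027599  29.62363386 267.09752266] [3.12680314 0.00605891 1.31700624] [ 0.16853157  0.11971814 -1.77757046] [-0.079  0.379  1.394 -0.009  1.355  0.176]
top cap1 0.69 [-26.   6.] [216. 214.]
top cap1 0.38 [  42. -227.] [209. 314.]
top stopper1 0.51 [-52.  -6.] [228. 216.]
top stopper1 0.43 [-64.  34.] [229. 200.]
scene cap1 0.63 [-23.  12.] [189. 411.]
scene cap1 0.6 [-28. -27.] [188. 397.]
scene cap1 0.45 [-43.  -2.] [183. 405.]
scene stopper1 0.45 [-76.  37.] [173. 416.]
```

View pics/c5.png

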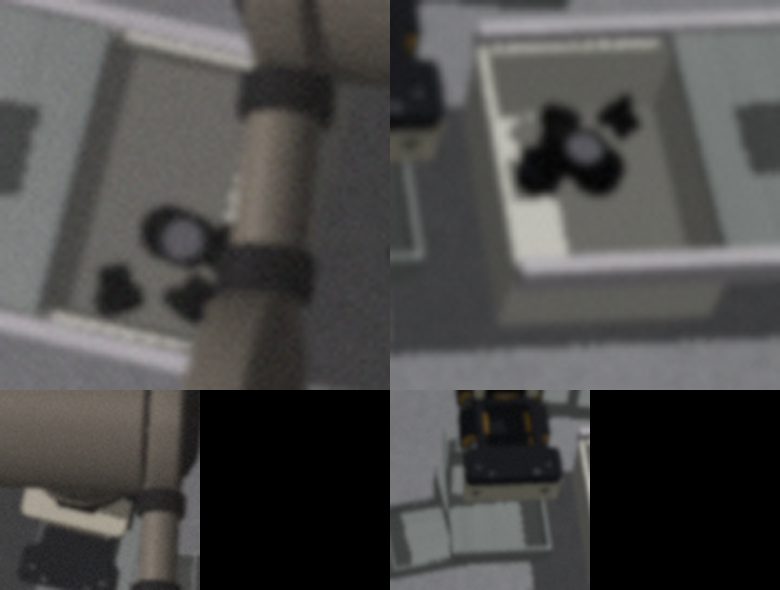

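The box holds the dark cluster of pieces, and the tray floor looks clear. That was my tenth and last picture, so the remaining checks are numeric. First, the wrist camera looking into the tray.

```bash
python3 - <<'E'
from h import *
def rep():
    s=get_obs(); T=np.eye(4); T[:3,:3]=R.from_euler("xyz",s["tcp_rot"]).as_matrix(); T[:3,3]=s["tool_pos"]
    c=capture("wrist"); W=np.linalg.inv(T@c["hand_eye"]); c["rvec"]=cv2.Rodrigues(W[:3,:3])[0]; c["tvec"]=W[:3,3]
    for q in ("cap1","stopper1"): print(q,[(round(r["p"],2),np.round(r["at"])) for r in spot_in(q,"wrist")])
    g=c["frame"].mean(2); Rt=T[:3,:3]; o=T[:3,3]
    # tray coords: tool y = tray x, tray floor 66 mm beyond TCP; darkness map over floor
    for tx in range(-65,70,13):
        row=[]
        for ty in range(-36,37,12):
            best=[]
            P=o+Rt@np.array([ty,tx,65.]); p=proj(c,P)[0].astype(int)
            row.append(int(g[p[1]-2:p[1]+3,p[0]-2:p[0]+3].mean()) if 2<p[0]<637 and 2<p[1]<397 else -1)
        print(tx,row)
rep()
c=capture("scene")
bx=np.array([530,237.]);a=-.237;B=np.array([[np.cos(a),np.sin(a)],[-np.sin(a),np.cos(a)]])
# rectified box-floor darkness map (z=8): # dark
g=c["frame"].mean(2)
for x in range(-72,73,6):
    l=""
    for y in range(-57,58,4):
        w=bx+B.T@np.array([x,y]); p=proj(c,[w[0],w[1],12])[0]; v=g[int(round(p[1])),int(round(p[0]))]
        l+="#" if v<45 else "o" if v<85 else "." 
    print(l)
E
```

```text
cap1 [(0.76, array([  8., 217.])), (0.3, array([182., 324.]))]
stopper1 [(0.67, array([305., 528.]))]
-65 [49, 37, 43, 151, 149, 143, 100]
-52 [50, 44, 43, 151, 150, 123, 100]
-39 [50, 40, 43, 151, 150, 138, 101]
-26 [77, 80, 43, 152, 151, 151, 101]
-13 [104, 42, 117, 149, 145, 152, 101]
0 [104, 149, 149, 149, 150, 150, 133]
13 [104, 34, 121, 153, 154, 142, 101]
26 [130, 63, 43, 151, 152, 153, 100]
39 [50, 44, 43, 150, 151, 149, 99]
52 [50, 42, 42, 150, 151, 138, 98]
65 [50, 43, 43, 150, 150, 138, 97]
o.........o####oo..oo#####...
o.........######o..o#####oo..
o........oo#####ooooo#####...
o........o####oooooooo##o....
o......oo#####oo.ooooooo.....
o.....#######oo...oooo.......
o....o########ooooo###.......
o...o################oo......
o...o################o.......
o...o######ooo#######........
o...ooooooo..o#####o.........
o..............oooo..........
.............................
o............................
o............................
.............................
o............................
o...........................o
o............................
o............................
oo...........................
ooo...oooo..ooooo..o....o..o.
.............................
.............................
.............................
```

Request:
play_rows([
  [[-0.15,-0.5,0],[0.07,0.09,0.33]],
  [[-0.15,-1,0],[0,0,0.33]],
  [[-0.15,-1,0],[0,0,0.33]],
  [[-0.15,-1,0],[0,0,0.33]],
  [[-0.15,-1,-0.5],[0,0,0.33]],
  [[-0.15,-1,-0.5],[0,0,0.33]],
  [[-0.15,-1,-0.8],[0,0,0.33]],
  [[-0.15,-1,-0.8],[0,0,0.33]],
  [[-0.15,-1,-0.8],[0,0,0.33]],
  [[-0.15,-0.55,-0.8],[0,0,0.33]],
  [[0,0,-0.6],[0,0,0]],
  [[0,0,0],[0,0,0]],
])

```text
time: 25.28
tool_pos: [512.7, -240.9, 121.6]
tcp_rot: [-3.139, -0.003, 1.779]
contact_force: [-0.4, 0.6, -1.7]
grip_width: 13.9
finger_force: 30.0
```

```bash
python3 - <<'E'
from h import *
s=get_obs(); print(s["tool_pos"],s["tcp_rot"])
X,d=[],[]
for n,(cx,cy) in (("top",(180,238)),("scene",(195,148))):
    c=capture(n); x,y=proj(c,[530,237,20])[0].astype(int); o,v=ray(c,(y-45+cy/4.333,x-45+cx/4.333)); X.append(o); d.append(v/np.linalg.norm(v))
A=sum(np.eye(3)-np.outer(v,v) for v in d); b=sum((np.eye(3)-np.outer(v,v))@o for o,v in zip(X,d)); print("disc top",np.linalg.solve(A,b))
E
```

```text
[ 512.65758013 -240.93791835  121.58134242] [-3.13856625 -0.00332546  1.77870067]
disc top [504.93991628 242.49017523  36.67074015]
```

The grey disc triangulates to z = 37 mm, which is exactly a cap resting on another cap. That puts all three caps and both stoppers in the box. I'll set the tray down.

Request:
play_rows([
  [[0,0,-0.7],[0,0,0]],
  [[0,0,-0.6],[0,0,0]],
  [[0,0,-0.2],[0,0,0]],
  [[0,0,0],[0,0,0]],
  [[0,0,0],[0,0,0]],
])

```text
time: 26.0
tool_pos: [514.1, -241.5, 79.0]
tcp_rot: [3.141, 0.0, 1.779]
contact_force: [-0.3, -0.3, -2.5]
grip_width: 13.6
finger_force: 30.0
```

Request:
play_rows([
  [[0,0,-0.1],[0,0,0]],
  [[0,0,0],[0,0,0]],
])

```text
time: 26.25
tool_pos: [513.4, -241.2, 75.0]
tcp_rot: [-3.141, -0.001, 1.779]
contact_force: [-0.1, 0.7, -1.9]
grip_width: 14.1
finger_force: 30.0
```

Request:
play_rows([
  [[0,0,-0.1],[0,0,0]],
  [[0,0,0],[0,0,0]],
])

```text
time: 26.5
tool_pos: [513.3, -241.1, 71.6]
tcp_rot: [-3.14, -0.001, 1.779]
contact_force: [1.4, 1.0, -2.2]
grip_width: 13.8
finger_force: 30.0
```

Request:
play_rows([
  [[0,0,-0.05],[0,0,0]],
  [[0,0,0],[0,0,0]],
])

```text
time: 26.75
tool_pos: [513.5, -241.2, 70.9]
tcp_rot: [-3.141, -0.001, 1.779]
contact_force: [-1.7, 2.0, 3.0]
grip_width: 13.7
finger_force: 30.0
```

Contact with the mat: the vertical force turned to +3 N. I'll release and rise.

Request:
play_rows([
  [[0,0,0],[0,0,0]],
  [[0,0,0],[0,0,0]],
  [[0,0,0],[0,0,0]],
  [[0,0,0],[0,0,0]],
  [[0,0,0],[0,0,0]],
  [[0,0,0],[0,0,0]],
  [[0,0,0.4],[0,0,0]],
  [[0,0,0.9],[0,0,0]],
  [[0,0,1],[0,0,0]],
  [[0,0,1],[0,0,0]],
  [[0,0,0.6],[0,0,0]],
  [[0,0,0],[0,0,0]],
], hand=1)

```text
time: 28.25
tool_pos: [514.2, -241.7, 189.6]
tcp_rot: [3.139, 0.002, 1.779]
contact_force: [0.2, 0.1, -0.9]
grip_width: 91.8
finger_force: 0.0
```

```bash
python3 - <<'E'
from h import *
s=get_obs(); T=np.eye(4); T[:3,:3]=R.from_euler("xyz",s["tcp_rot"]).as_matrix(); T[:3,3]=s["tool_pos"]
c=capture("wrist"); W=np.linalg.inv(T@c["hand_eye"]); c["rvec"]=cv2.Rodrigues(W[:3,:3])[0]; c["tvec"]=W[:3,3]
for q,z in (("tray_handle",75),("tray_lip",6),("tray",3),("cap1",10),("stopper1",10)):
    for r in pinpoint(q,"wrist"): print(q,round(r["p"],2),np.round(onz(c,r["at"],z)))
for n in ("scene","top"):
    c=capture(n)
    for q,z in (("tray",3),("amber_bottle",0),("jar",0),("dish",0),("shutter_grip",112)):
        for r in pinpoint(q,n):
            if r["p"]>.4: print(n,q,round(r["p"],2),np.round(onz(c,r["at"],z)))
E
```

```text
tray_handle 0.69 [ 513. -240.   75.]
tray_lip 0.91 [ 229. -231.    6.]
tray_lip 0.77 [ 438. -256.    6.]
tray 0.93 [ 513. -242.    3.]
tray 0.56 [ 264. -297.    3.]
scene tray 0.6 [ 513. -246.    3.]
scene tray 0.58 [476.  13.   3.]
scene tray 0.57 [299. 249.   3.]
scene amber_bottle 0.75 [771. -18.   0.]
scene amber_bottle 0.54 [488. 445.   0.]
scene jar 0.59 [764. 129.   0.]
scene jar 0.55 [487. 251.   0.]
scene dish 0.64 [ 762. -210.    0.]
scene shutter_grip 0.87 [554. 358. 112.]
top tray 0.96 [ 512. -254.    3.]
top tray 0.89 [473.  13.   3.]
top tray 0.6 [298. 250.   3.]
top amber_bottle 0.98 [776. -22.   0.]
top dish 0.59 [ 767. -212.    0.]
top shutter_grip 0.82 [555. 359. 112.]
top shutter_grip 0.54 [466. 224. 112.]
```

The tray is empty and stands at (513,-242), within about 21 mm of the mat's centre. The shutter is open, the bystanders haven't moved, and the gripper is clear.

```bash
python3 -c "
from plant import bot
print(bot.close_job())"
```

```text
the job is handed in; nothing more can be done
None
```

The job is handed in, with no verdict returned: by my last measurements the shutter is at its end stop, all three caps and both stoppers are in the box, the empty tray stands upright on the mat, and the bottle, jar and dish have not moved.

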